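# Set up the drop-front art cabinet for painting

### The job

Get the small art cabinet ready for painting: pull both slide-out supports fully out by their knobs, then lower the flap gently by its bar, without letting it fall, until it lies level on them. Then set the flat steel paint tin down softly in the middle of the flap, its long side parallel to the hinge, and leave the other things on the table where they are.

Things in the scene. Friction and masses are not known exactly. Their poses are not given: they have to be found in the camera images.
- cabinet: The drop-front tabletop cabinet of pale plywood, 320 wide, 175 deep, 276 mm high, fixed to the table. Origin on the table top under the middle of its front; x points level into the cabinet (away from the robot), y to its left as the robot sees it (along the front, parallel to the hinge), z up. Open space in front of it.
- flap_hinge (a point): Middle of the flap's hinge line, on the cabinet's front, 110 mm above the table; axes as the cabinet's. The hinge line runs along the cabinet's y.
- flap (a joint): Angle (rad) of the wooden writing flap, 270 wide, 170 high, 12 mm thick, 0.32 kg, hinged along its lower edge. 0 = closed, upright; grows as it comes down towards the robot; 1.57 = level. It starts 0 to 0.1. The hinge has light friction: it stays put within about 0.2 rad of upright, beyond that it falls by itself and would slam; if no support is out it falls past level, to 2.1.
- flap_bar (a point): Middle of the steel bar handle on the flap's free edge: round bar 10 mm thick, 90 mm long, parallel to the hinge, standing off the edge in the flap's own plane with a 37 mm clear gap. From the hinge line it lies 212 mm along the flap and 6 mm off the flap's outer face plane (towards the cabinet when upright, upward when level); so 322 mm above the table when the flap is closed, 116 mm when level. Axes as flap_mid.
- flap_mid (a point): Middle of the flap's inner face, which is its upper face once lowered (then 122 mm above the table). From the hinge line 85 mm along the flap. Its z points from hinge to free edge, its x out of the inner face (up when level), its y along the hinge.
- support_left (a joint): How far (m) the left (cabinet's +y) slide-out support is pulled out towards the robot: 0 fully in, 0.125 fully out (stop); starts 0 to 0.02. Wooden batten 26 wide, 30 high, its top level with the hinge line, 95 mm left of the cabinet's middle; slides with about 1.5 N of friction and stays where left.
- support_left_knob (a point): Middle of the left support's knob: upright wooden drum 32 mm in diameter, 36 high, on a 12 mm thick steel stem, centre 93 mm above the table, 70 mm in front of the cabinet's front when fully in (195 mm when fully out), 95 mm left of its middle. Axes as the cabinet's.
- support_right (a joint): The same for the right (cabinet's -y) support.
- support_right_knob (a point): Middle of the right support's knob, the mirror image of the left one, 95 mm right of the cabinet's middle.
- paint_tin_mid (a point): Centre (18 mm above its underside) of the flat closed paint tin: bare steel, 130 long (its y), 58 wide (its x), 36 high (its z), 0.24 to 0.42 kg; it lies loose on the table to the left or right of the cabinet's front.
- jar_mid (a point): Bystander: middle of a lidded glass jar, 66 mm in diameter, 90 high, on the table on the opposite side from the paint tin.
- tape_mid (a point): Bystander: middle of a roll of tape lying on the table in front of the cabinet, below where the flap comes down: 96 mm in diameter, 25 high.
- mug_mid (a point): Bystander: middle of a white mug, 80 mm in diameter, 95 high.
- glue_mid (a point): Bystander: middle of a white bottle, 60 mm in diameter, 170 high.
- can_mid (a point): Bystander: middle of a can, 74 mm in diameter, 110 high.

How it is judged:
On the way, in this order (a step that is already met when the one before it is completed fails the run):
1. one support is fully out (within 10 mm) (value of joint any of support_left, support_right above 0.115 m), for 0.1 s.
2. both supports are fully out (within 10 mm) (value of joint each of support_left, support_right above 0.115 m), for 0.1 s.
3. the flap lies level on the supports (value of joint flap between 1.5 and 1.64 rad), for 0.3 s.
At the end, for the whole second after the job is handed in: Both supports out to within 10 mm of their stops; flap level on them (1.50 to 1.64 rad); paint tin flat on the flap, its centre within 35 mm (hinge to free edge) and 50 mm (along the hinge) of the flap's middle, its long side within 15 degrees of parallel to the hinge (all of step 2 and all of step 3 and x of paint_tin_mid in the frame of flap_mid between 0.012 and 0.025 m and y of paint_tin_mid in the frame of flap_mid between -0.05 and 0.05 m and z of paint_tin_mid in the frame of flap_mid between -0.035 and 0.035 m and angle between the y axis of paint_tin_mid and the y axis of flap_mid, either way round below 0.26 rad and angle between paint_tin_mid's own z axis and vertical below 0.12 rad); the robot touches nothing.
It fails at once if the flap is lowered (past 0.9 rad) before both supports are out (value of joint flap above 0.9 rad and value of joint any of support_left, support_right below 0.1 m).
It fails at once if the flap is let fall: it turns faster than 3 rad/s (velocity of joint flap above 3 rad/s).
It fails at once if the flap is forced below level (value of joint flap above 1.7 rad).
It fails at once if the paint tin is let go of more than 15 mm above the flap (contact force between paint_tin and the fingers below 0.01 N and x of paint_tin_mid in the frame of flap_mid above 0.035 m and value of joint flap above 1.4 rad).
It fails at once if a bystander is moved by more than 40 mm or tipped (distance of any of jar_mid, tape_mid, mug_mid, glue_mid, can_mid from where it was at the start of the episode above 0.04 m or angle between any of jar_mid, tape_mid, mug_mid, glue_mid, can_mid's own z axis and vertical above 0.5 rad).
It also fails if it takes over 72 s, if anything falls off the work surface, if the arm or the gripper's body presses on something with over 40 N, if the wrist force passes 120 N, or if a joint passes its speed limit or range.

### The arm

A 7-joint arm with a two-finger parallel gripper is mounted at the origin on the work surface. World frame = base frame: x ahead of the robot, y to its left, z up, the work surface at z = 0. Lengths are in m, angles in rad, forces in N, time in s.
With the tool pointing down it reaches from about 0.425 to 0.875 m from the base axis. Payload 8.4 kg.
Tool frame: the origin (TCP) lies between the finger pads; the fingertips stand 25 mm ahead of it and the grasp point (between the pads) lies 6 mm ahead of it; y points along the fingers, x is the direction in which the jaws open and shut, and the axes are right-handed (so a half turn about y gives the same grasp; the last joint's range is limited). The gripper opens to 87 mm and grips with 3 to 60 N. Pads are 19 mm wide; open, the fingers measure 117 mm over their backs; the gripper's body (75 mm by 190 mm) begins 51 mm behind the grasp point.
Start: joints at [-1.24, 0.333, 0.04, 1.465, -0.013, 1.343, -0.059], TCP at [0.271, 0.591, 0.248] pointing down, gripper open.
Joint ranges: [-2.58, 2.58], [-0.38, 2.09], [-1.3, 1.39], [0.25, 2.4], [-1.5, 4.64], [0.08, 2.09], [-2.65, 2.65]. Speed limits (rad/s): [2.22, 2.22, 2.79, 2.79, 3.14, 3.14, 3.14].

### API

Orientations are given as a rotation vector (axis times angle).
In Python, from cell import robot, claw, kin, status, grab_frame, calibration, workorder gives the robot as it stands. Calls block until the motion is done:
- robot.movep(position, orientation): joint-space move of the TCP to a pose.
- robot.line_to(position, orientation=None, rate=0.15, guard=None): straight line of the TCP; orientation=None keeps the orientation; rate is the mean speed in m/s. With guard (N) it stops when the force on the tool has changed by that much, and returns True; else False.
- robot.movej(angles): joint-space move.
- claw.command_gripper(opening): finger opening in m; the grip force is fixed at half the most; returns when the fingers have stopped.
- robot.sleep(seconds).
- kin.solve_ik(position, orientation): joint angles nearest the present ones, or None.
- status.get_obs(): the state.
- grab_frame(name): name is "scene" or "top" or "wrist"; returns the picture (480x640x3 uint8, red, green, blue); there is no depth.
- calibration(name): a dict with "camera_matrix" (3x3 intrinsics, pixels), "D" ([k1, k2, p1, p2, k3] as OpenCV has them; the pictures are not rectified), "R" (3x3) and "t" (3): a world point X has camera coordinates R X + t. Camera axes: x right, y down, z forward; pixel columns grow to the right and rows downward; lengths in m; the calibration is good to about 2 mm. A picture is of the moment at which its call begins: read the wrist's pose just before it. calibration takes no time and is no camera call; for the wrist camera it gives the pose at the moment of the call.
A pose or a line that the arm cannot do raises robot.MotionError and nothing moves.
- workorder.finish_job(): hands the job in, once; it reports no verdict.
The state is a dict: "time": time; "qpos": joint angles; "joint_velocities": joint speeds; "effort": joint torques, N m; "ee_pos": TCP position; "tool_rot": TCP orientation; "force": force on the tool from outside, world axes, zero at the start; "wrist_torque": the same for the moment, N m; "grip_width": finger opening in m.
Only numpy, scipy, OpenCV 4.12 (cv2) and the standard library are available. Lean on these libraries where they do the work, as an engineer would, in place of code of your own. Each camera call takes 0.05 s, during which the arm holds its last target.

## Working session

There is one attempt and no reset: what is moved stays moved. The work goes in short steps, each a Python script; the robot and the scene stay as the last script left them, time stands still between calls to the robot, and variables do not carry over. Pictures are saved under pics/ and viewed, and the job is handed in when it is done.

```bash
ls; mkdir -p pics
python3 - <<'E'
from cell import robot, claw, kin, status, grab_frame, calibration, workorder
import cv2
for n in ("scene","top","wrist"):
    c=calibration(n); im=grab_frame(n); cv2.imwrite(f"pics/{n}0.png",im[:,:,::-1])
    print(n,c)
print(status.get_obs())
E
```

```text
pics
scene {'camera_matrix': array([[539.52023639,   0.        , 318.73456705],
       [  0.        , 539.52023639, 245.14770101],
       [  0.        ,   0.        ,   1.        ]]), 'D': array([-0.02337776,  0.        ,  0.        ,  0.        ,  0.        ]), 'R': array([[-0.61019285, -0.79224303,  0.00395821],
       [-0.69706284,  0.53449636, -0.47792996],
       [ 0.37652102, -0.29438857, -0.87838903]]), 't': array([0.30226833, 0.57059984, 1.25808078])}
top {'camera_matrix': array([[536.81637259,   0.        , 307.93338421],
       [  0.        , 536.81637259, 245.57897233],
       [  0.        ,   0.        ,   1.        ]]), 'D': array([-0.15218711,  0.        ,  0.        ,  0.        ,  0.        ]), 'R': array([[ 0.00963452, -0.99994285, -0.00463386],
       [-0.99062768, -0.00891315, -0.13629877],
       [ 0.13624968,  0.00590361, -0.99065694]]), 't': array([-0.05206926,  0.62132388,  1.61630938])}
wrist {'camera_matrix': array([[379.70863295,   0.        , 313.83610631],
       [  0.        , 379.70863295, 241.7979204 ],
       [  0.        ,   0.        ,   1.        ]]
[... 258 characters left out ...]
-0.03756826,  0.39372692])}
{'time': 0.15, 'qpos': array([-1.24021993,  0.33374864,  0.0398472 ,  1.46604283, -0.01338755,
        1.34328875, -0.05848142]), 'joint_velocities': array([-0.00070326, -0.0023175 , -0.00052685, -0.00241162, -0.00091327,
        0.00138202, -0.00018077]), 'effort': array([ 3.03089400e-03, -6.56841660e+01,  1.33734718e+00, -4.04113233e+01,
       -5.96134714e-02,  4.17059229e-02,  7.48093521e-05]), 'ee_pos': array([0.27070618, 0.59059375, 0.24687557]), 'tool_rot': array([-1.38313265, -0.88638161,  0.88799375]), 'force': array([-0.11974076,  0.24855243, -0.9387906 ]), 'wrist_torque': array([-0.02837436,  0.01471677,  0.02160667]), 'grip_width': 0.08715613264872343}
```

View pics/scene0.png

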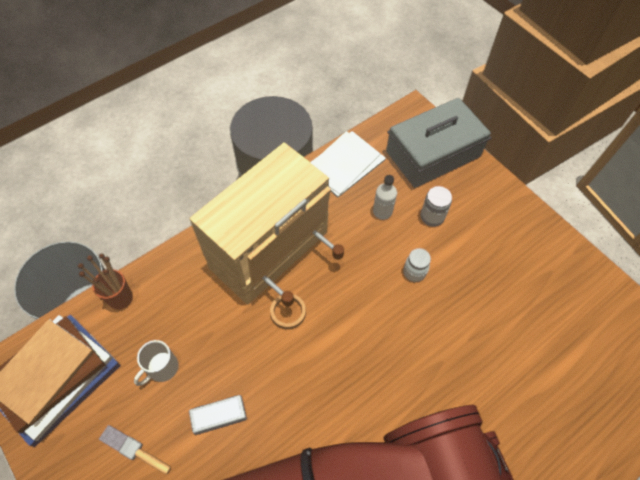

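View pics/top0.png

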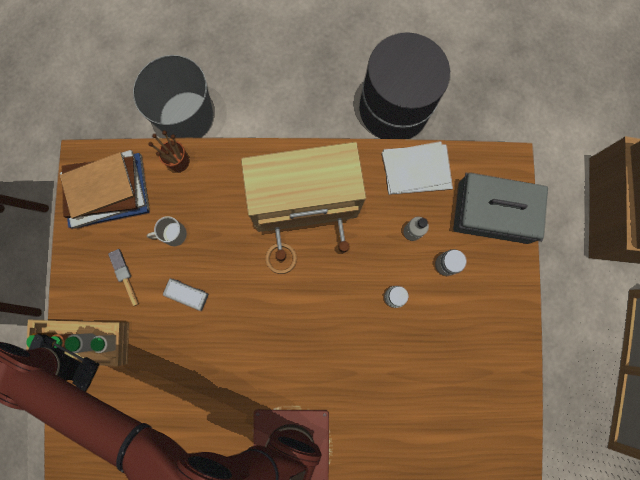

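View pics/wrist0.png

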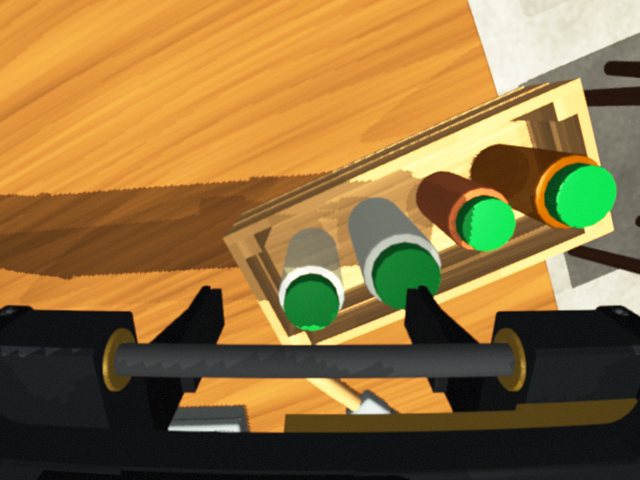

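The top view shows the cabinet roof with corners about (242,160), (358,145), (364,200) and (250,215). The knobs are at about (281,255) and (344,247), the bar near (308,213), and the tin at (186,294). The tape is at (281,258), the mug at (168,231), the glue at (417,228), and two round items at (397,297) and (453,262). I'll enlarge crops to measure these.

```bash
cat > h.py <<'E'
from cell import robot, claw, kin, status, grab_frame, calibration, workorder
import cv2, numpy as np
from scipy.spatial.transform import Rotation as Rn
def ray(c,px):
    u=cv2.undistortPoints(np.array([[px]],float),c["camera_matrix"],c["D"])[0,0]
    R=c["R"]; o=-R.T@c["t"]; d=R.T@np.array([u[0],u[1],1]); return o,d
def onz(c,px,z):
    o,d=ray(c,px); return o+d*(z-o[2])/d[2]
def tri(a,b):
    (o1,d1),(o2,d2)=a,b
    s=np.linalg.lstsq(np.c_[d1,-d2],o2-o1,rcond=None)[0]
    p,q=o1+d1*s[0],o2+d2*s[1]; return (p+q)/2,np.linalg.norm(p-q)
def proj(c,P):
    r,_=cv2.Rodrigues(c["R"]); return cv2.projectPoints(np.atleast_2d(P).astype(float),r,c["t"],c["camera_matrix"],c["D"])[0][:,0]
E
python3 - <<'E'
import cv2
a=cv2.imread("pics/top0.png")[135:285,230:380]; cv2.imwrite("pics/c1.png",cv2.resize(a,(600,600),interpolation=cv2.INTER_CUBIC))
a=cv2.imread("pics/scene0.png")[140:330,180:360]; cv2.imwrite("pics/c2.png",cv2.resize(a,None,fx=3,fy=3,interpolation=cv2.INTER_CUBIC))
E
```

```text
(no output)
```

View pics/c1.png

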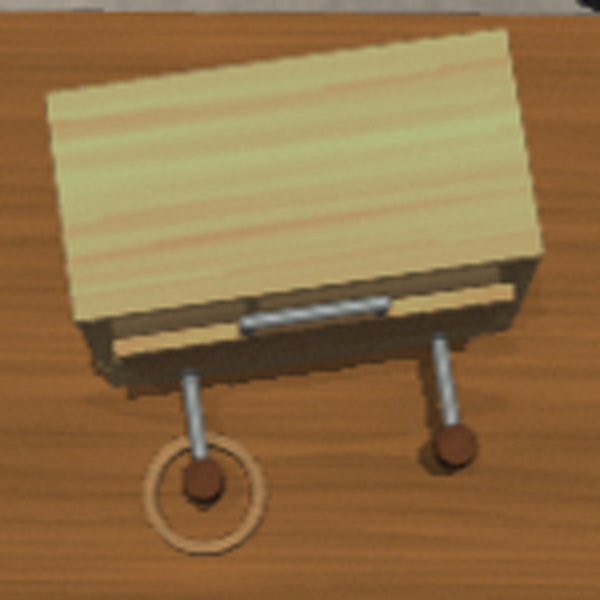

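View pics/c2.png

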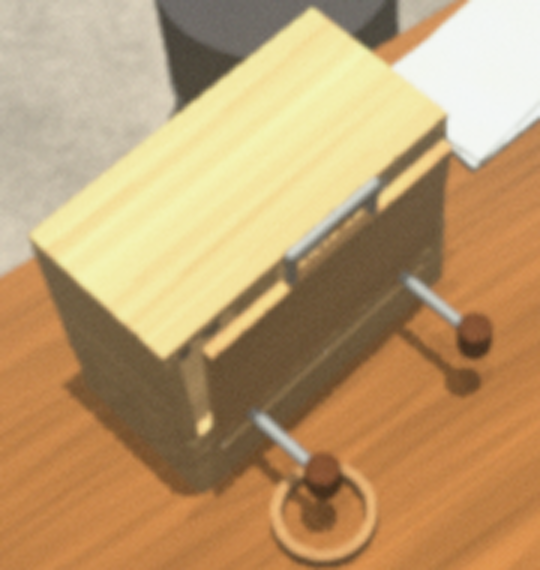

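Both crops agree. In c1 the roof corners are (46,95), (505,29), (542,252) and (77,320), the knob tops (203,480) and (456,445), and the bar runs (243,324) to (387,305). The flap stands slightly open, and the tape ring lies under the left knob.

```bash
cat > m.py <<'E'
from h import *
from scipy.optimize import least_squares
t,s=calibration("top"),calibration("scene")
T=lambda p:(np.array(p,float)+.5)/4-.5+[230,135]
S=lambda p:(np.array(p,float)+.5)/3-.5+[180,140]
tc=[T(p) for p in [(46,95),(505,29),(542,252),(77,320)]]   # BL,BR,FR,FL
sc=[S(p) for p in [(30,237),(313,7),(447,117),(163,358)]]
loc=np.array([(.175,.16),(.175,-.16),(0,-.16),(0,.16)])
for c,cs in((t,tc),(s,sc)):
    P=np.array([onz(c,p,.276)[:2] for p in cs]); A=loc-loc.mean(0);B=P-P.mean(0)
    th=np.arctan2((A[:,0]*B[:,1]-A[:,1]*B[:,0]).sum(),(A*B).sum())
    R=np.array([[np.cos(th),-np.sin(th)],[np.sin(th),np.cos(th)]]); o=P.mean(0)-R@loc.mean(0)
    print("cab",o,th,np.abs(P-(loc@R.T+o)).max())
for n,a,b in(("KL",T((203,479)),S((324,468))),("KR",T((456,444)),S((475,328))),("barL",T((243,324)),S((291,262))),("barR",T((387,305)),S((377,184)))):
    p,e=tri(ray(t,a),ray(s,b)); print(n,p,e, (p[:2]-o)@R)
E
python3 m.py
python3 - <<'E'
from h import *
im=cv2.imread("pics/top0.png"); t=calibration("top")
hsv=cv2.cvtColor(im,cv2.COLOR_BGR2HSV)
m=cv2.inRange(hsv,(0,0,110),(180,70,255)); 
m[:140]=0;m[325:]=0
n,l,st,ce=cv2.connectedComponentsWithStats(m)
for i in range(1,n):
    if st[i,4]>60: print(st[i],ce[i],onz(t,ce[i],.036)[:2])
m=(m*0).astype(np.uint8)
E
python3 - <<'E'
import cv2
a=cv2.imread("pics/top0.png")[210:330,130:280]; cv2.imwrite("pics/c3.png",cv2.resize(a,(750,600),interpolation=cv2.INTER_CUBIC))
a=cv2.imread("pics/top0.png")[205:325,370:490]; cv2.imwrite("pics/c4.png",cv2.resize(a,(600,600),interpolation=cv2.INTER_CUBIC))
E
```

```text
cab [ 0.68843376 -0.0456965 ] 0.15678819324542917 0.008506661091291834
cab [ 0.68483728 -0.04521449] 0.15030986498394835 0.0091757493971788
KL [0.5842635  0.03352177 0.11126508] 0.0029015389369899903 [-0.08764946  0.09290886]
KR [ 0.61274705 -0.15334152  0.1077105 ] 0.002275459354280859 [-0.08746883 -0.09611275]
barL [ 0.66137578 -0.00272768  0.31374709] 0.0036477355791725645 [-0.0168348   0.04552099]
barR [ 0.67420404 -0.09550683  0.31977911] 0.0018659479464575941 [-0.01804435 -0.04813301]
[   0  140   61  180 2892] [ 32.30082988 174.40041494] [0.85348389 0.87322002]
[ 382  141   71   54 2965] [417.49645868 168.28094435] [ 0.8749496  -0.39367883]
[  465   140   175   185 15033] [558.77329874 234.3181667 ] [ 0.6665261  -0.85346187]
[136 176   8  30 130] [138.97692308 193.45384615] [0.78638412 0.49675547]
[290 209  38   8 111] [308.66666667 212.35135135] [ 0.72767914 -0.04752348]
[ 69 212  51  15 245] [ 87.79591837 218.66530612] [0.70373123 0.66315724]
[147 216  33  26 361] [167.52077562 230.47645429] [0.66673235 0.39678988]
[410 217  19  19 176] [417.16477273 227.45454545] [ 0.68308237 -0.38802452]
[339 220   6  21  68] [341.10294118 230.47058824] [ 0.67110411 -0.14911406]
[276 229   6  21  63] [278.49206349 239.07936508] [0.64224128 0.04550151]
[109 249  20  32 314] [118.44585987 265.43949045] [0.55405816 0.55079955]
[444 250  23  22 393] [454.87022901 260.59541985] [ 0.57946005 -0.5055421 ]
[163 279  43  32 734] [184.1253406  294.17438692] [0.46734099 0.33562928]
[389 286  20  22 310] [398.38709677 296.01935484] [ 0.46848754 -0.32610657]
```

View pics/c3.png

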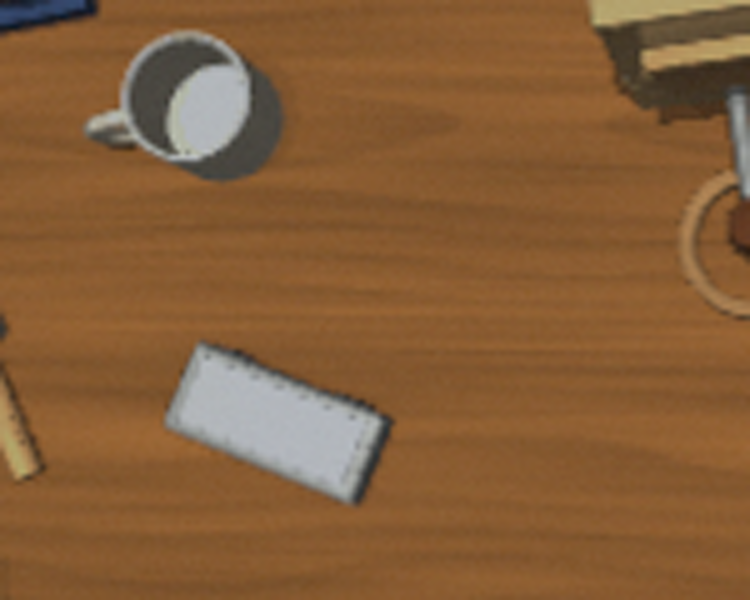

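View pics/c4.png

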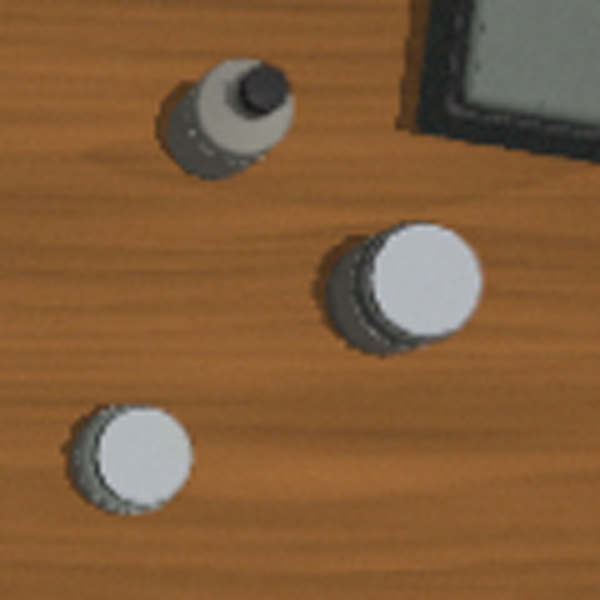

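```bash
cat >> m.py <<'E'
print((np.array([onz(t,p,.276)[:2] for p in tc])-o)@R); print((np.array([onz(s,p,.276)[:2] for p in sc])-o)@R)
im=cv2.imread("pics/top0.png")
m=cv2.inRange(cv2.cvtColor(im,cv2.COLOR_BGR2HSV),(0,0,140),(180,60,255))[275:315,155:215]
c=max(cv2.findContours(m,0,2)[0],key=cv2.contourArea)+np.array([155,275])
r=cv2.minAreaRect(c); b=cv2.boxPoints(r); W=np.array([onz(t,p,.036)[:2] for p in b]); print("tin",onz(t,r[0],.036),W.tolist())
e1,e2=W[1]-W[0],W[2]-W[1]; print(np.linalg.norm(e1),np.linalg.norm(e2)); e=e1 if np.linalg.norm(e1)>np.linalg.norm(e2) else e2
print("long dir angle",np.arctan2(e[1],e[0]))
ob=status.get_obs(); Rt=Rn.from_rotvec(ob["tool_rot"]).as_matrix(); w=calibration("wrist")
print(Rt,"cam in tool",Rt.T@(-w["R"].T@w["t"]-ob["ee_pos"]))
cc=(o,R,th)
def L(x,y,z): return np.r_[np.array([.6866,-.0455])+np.array([[np.cos(.152),-np.sin(.152)],[np.sin(.152),np.cos(.152)]])@[x,y],z]
def ori(ang):  # jaw axis at world angle ang, tool down
    x=np.array([np.cos(ang),np.sin(ang),0]);y=np.array([0,0,-1.]);return Rn.from_matrix(np.c_[x,y,np.cross(x,y)]).as_rotvec()
for nm,p,angs in (("KL",L(-.088,.095,.099),(.152+np.pi/2,.152-np.pi/2)),("KLout",L(-.195,.095,.099),(.152+np.pi/2,.152-np.pi/2)),("KRout",L(-.195,-.095,.099),(.152+np.pi/2,.152-np.pi/2)),("bar0",L(-.018,0,.32),(.152,.152+np.pi)),("bar1",L(-.212,0,.122),(.152,.152+np.pi)),("place",L(-.108,0,.152),(.152,.152+np.pi)),("tin",(.467,.336,.03),(np.arctan2(e[1],e[0])+np.pi/2,np.arctan2(e[1],e[0])-np.pi/2))):
    for a in angs: 
        q=kin.solve_ik(p,ori(a)); print(nm,p,round(a,2),None if q is None else np.round(q,2))
E
python3 m.py
```

```text
cab [ 0.68843376 -0.0456965 ] 0.15678819324542917 0.008506661091291834
cab [ 0.68483728 -0.04521449] 0.15030986498394835 0.0091757493971788
KL [0.5842635  0.03352177 0.11126508] 0.0029015389369899903 [-0.08764946  0.09290886]
KR [ 0.61274705 -0.15334152  0.1077105 ] 0.002275459354280859 [-0.08746883 -0.09611275]
barL [ 0.66137578 -0.00272768  0.31374709] 0.0036477355791725645 [-0.0168348   0.04552099]
barR [ 0.67420404 -0.09550683  0.31977911] 0.0018659479464575941 [-0.01804435 -0.04813301]
[[ 0.16924286  0.15875414]
 [ 0.17117144 -0.15854298]
 [ 0.01279786 -0.15877115]
 [ 0.01071548  0.15676689]]
[[ 0.16553407  0.1587749 ]
 [ 0.1694664  -0.16034405]
 [ 0.00639173 -0.15615745]
 [ 0.00860781  0.1577266 ]]
tin [0.46777187 0.33576763 0.036     ] [[0.4648242258676011, 0.4038972497167046], [0.5144915922112945, 0.38565593296992956], [0.47061776975261554, 0.26825237241938754], [0.4214647207566945, 0.28660049218101025]]
0.05291117950088453 0.1253335881840158
long dir angle -1.9284276203935125
[[ 4.16637916e-01 -4.32637916e-04 -9.09072417e-01]
 [ 9.09071703e-01 -1.14293659e-03  4.16638132e-01
[... 649 characters left out ...]
r0 [ 0.66880754 -0.04822548  0.32      ] 0.15 [-0.53  0.42  0.77  1.32 -0.29  1.51  0.37]
bar0 [ 0.66880754 -0.04822548  0.32      ] 3.29 [-0.74  0.59  1.21  1.33 -0.55  1.58 -2.59]
bar1 [ 0.47704431 -0.07760006  0.122     ] 0.15 [-0.73  0.12  0.86  2.04 -0.11  1.02  0.34]
bar1 [ 0.47704431 -0.07760006  0.122     ] 3.29 [-1.12  0.3   1.37  2.05 -0.34  1.05 -2.57]
place [ 0.57984522 -0.06185286  0.152     ] 0.15 [-0.61  0.33  0.77  1.78 -0.25  1.13  0.4 ]
place [ 0.57984522 -0.06185286  0.152     ] 3.29 [-0.89  0.53  1.22  1.79 -0.53  1.21 -2.5 ]
tin (0.467, 0.336, 0.03) -0.36 [-1.    0.41  0.36  1.88 -0.19  0.88 -0.91]
tin (0.467, 0.336, 0.03) -3.5 [-0.67  0.4  -0.03  1.86  0.02  0.88  2.07]
```

Taking the flap's 12 mm thickness into account (the roof is set back behind it), the cabinet origin is about (0.682, -0.046) with yaw 0.152. The knobs are about 12 mm out and the flap stands at about 0.09 rad. Next I'll hover over the left knob and check with the wrist camera.

```bash
cat >> h.py <<'E'
YAW=.152; O=np.array([.6817,-.0460])
RC=np.array([[np.cos(YAW),-np.sin(YAW)],[np.sin(YAW),np.cos(YAW)]])
def L(x,y,z): return np.r_[O+RC@[x,y],z]
def inL(p): return np.r_[(np.asarray(p)[:2]-O)@RC,p[2]]
def ori(ang):
    x=np.array([np.cos(ang),np.sin(ang),0]);y=np.array([0,0,-1.]);return Rn.from_matrix(np.c_[x,y,np.cross(x,y)]).as_rotvec()
KN=ori(YAW+np.pi/2); BA=ori(YAW)
def st():
    o=status.get_obs(); print(f"t={o['time']:.2f} tcp={o['ee_pos'].round(4)} loc={inL(o['ee_pos']).round(4)} F={o['force'].round(1)} w={o['grip_width']:.4f}"); return o
def pic(cam,name):
    c=calibration(cam); im=grab_frame(cam); cv2.imwrite(f"pics/{name}.png",im[:,:,::-1]); return c,im
E
python3 - <<'E'
from h import *
robot.movep([.45,.2,.28],KN)
robot.movep([.5838,.0335,.20],KN)
st(); c,im=pic("wrist","w1")
print(proj(c,[[.5843,.0335,.111],[.6127,-.1533,.111]]))
E
```

```text
t=2.64 tcp=[0.5836 0.0355 0.2001] loc=[-0.0846  0.0954  0.2001] F=[0.2 0.6 1.6] w=0.0874
[[309.93830369 259.69463365]
 [ 26.66213424 258.13312991]]
```

View pics/w1.png

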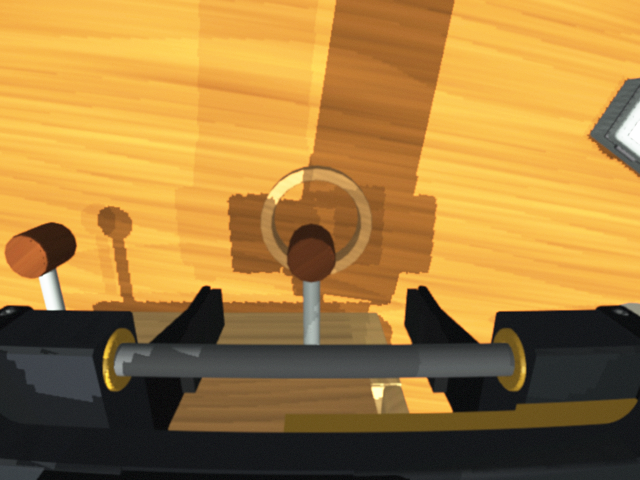

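The wrist view confirms the knob positions: the left knob top is at (311,258) against a predicted (310,260), and the right at about (27,258). The fingers straddle the left knob, so I'll grip it and pull.

```bash
python3 - <<'E'
from h import *
robot.line_to([.5838,.0335,.099],KN,rate=.12); st()
claw.command_gripper(0.0); o=st()
k=inL(o["ee_pos"]); 
# pull straight along -x of cabinet
print(robot.line_to(L(-.180,k[1],.099),KN,rate=.08,guard=15)); st()
print(robot.line_to(L(-.204,k[1],.099),KN,rate=.03,guard=15)); st()
pic("top","t1")
E
python3 - <<'E'
import cv2
a=cv2.imread("pics/t1.png")[135:315,230:380]; cv2.imwrite("pics/c5.png",cv2.resize(a,None,fx=3.3,fy=3.3,interpolation=cv2.INTER_CUBIC))
E
```

```text
t=3.68 tcp=[0.5843 0.0335 0.0998] loc=[-0.0842  0.0934  0.0998] F=[ 0.3 -0.   0.6] w=0.0868
t=4.63 tcp=[0.5837 0.0336 0.099 ] loc=[-0.0848  0.0936  0.099 ] F=[-1.1  0.4 -0.4] w=0.0316
False
t=5.97 tcp=[0.4895 0.019  0.0989] loc=[-0.1801  0.0933  0.0989] F=[-0.8 -1.8 -0. ] w=0.0309
True
t=6.58 tcp=[0.4726 0.0164 0.099 ] loc=[-0.1973  0.0933  0.099 ] F=[ 4.7  0.6 -3.2] w=0.0317
```

View pics/c5.png

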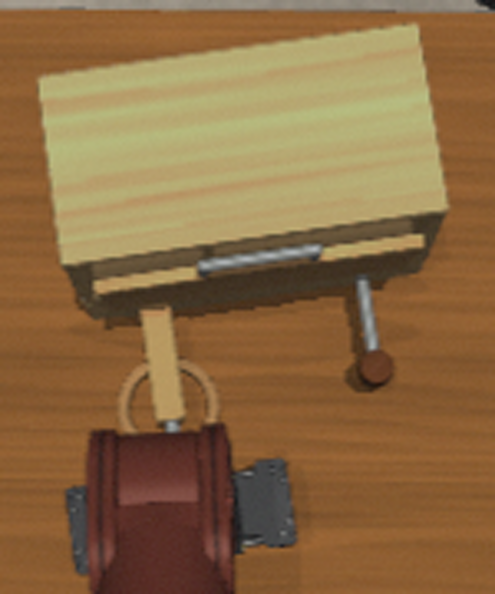

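The left support stopped at its end: local x is -0.197 with a force rise, which also confirms the origin to about 2 mm. The batten is visible, fully out. Now the right one.

```bash
python3 - <<'E'
from h import *
claw.command_gripper(0.087); o=st()
p=o["ee_pos"].copy(); p[2]=.19
robot.line_to(p,KN,rate=.2)
q=np.array([.6123,-.1533,.19])
robot.line_to(q,KN,rate=.2); st()
q[2]=.099; robot.line_to(q,KN,rate=.12)
claw.command_gripper(0.0); o=st(); k=inL(o["ee_pos"])
print(robot.line_to(L(-.180,k[1],.099),KN,rate=.08,guard=15)); st()
print(robot.line_to(L(-.204,k[1],.099),KN,rate=.03,guard=15)); st()
claw.command_gripper(0.087); p=status.get_obs()["ee_pos"].copy(); p[2]=.2
robot.line_to(p,KN,rate=.2); st()
robot.movep(L(-.15,0,.42),BA); st(); pic("top","t2"); pic("scene","s2"); c,im=pic("wrist","w2")
E
python3 - <<'E'
import cv2
a=cv2.imread("pics/s2.png")[140:370,150:380]; cv2.imwrite("pics/c6.png",cv2.resize(a,(590,590),interpolation=cv2.INTER_CUBIC))
E
```

```text
t=7.77 tcp=[0.4722 0.0158 0.0985] loc=[-0.1977  0.0928  0.0985] F=[-0.1  0.9  0.2] w=0.0869
t=9.62 tcp=[ 0.6119 -0.1524  0.1897] loc=[-0.0851 -0.0946  0.1897] F=[-0.1  0.1  0.8] w=0.0871
t=11.48 tcp=[ 0.6123 -0.1541  0.099 ] loc=[-0.085  -0.0964  0.099 ] F=[ 1.1 -3.5 -2. ] w=0.0314
False
t=12.82 tcp=[ 0.5181 -0.1688  0.0989] loc=[-0.1803 -0.0966  0.0989] F=[-0.8 -5.3 -2.1] w=0.0313
True
t=13.42 tcp=[ 0.5031 -0.1712  0.099 ] loc=[-0.1955 -0.0967  0.099 ] F=[ 4.  -1.1 -2.5] w=0.0314
t=15.21 tcp=[ 0.5014 -0.172   0.1991] loc=[-0.1973 -0.0972  0.1991] F=[ 0.3  0.1 -0.6] w=0.0875
t=16.80 tcp=[ 0.5333 -0.0689  0.4191] loc=[-1.502e-01 -1.000e-04  4.191e-01] F=[-0.1 -1.1 -0. ] w=0.0871
```

View pics/c6.png

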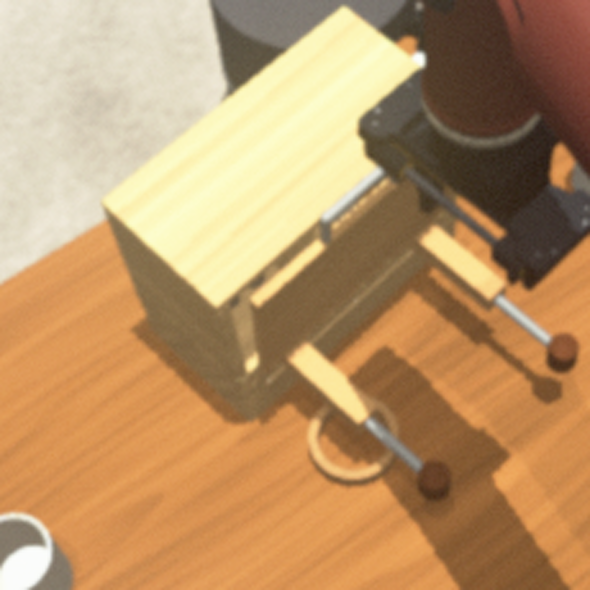

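View pics/w2.png

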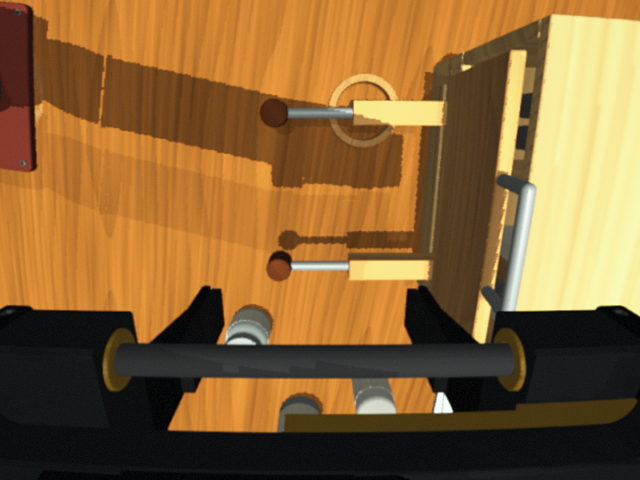

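View pics/t2.png

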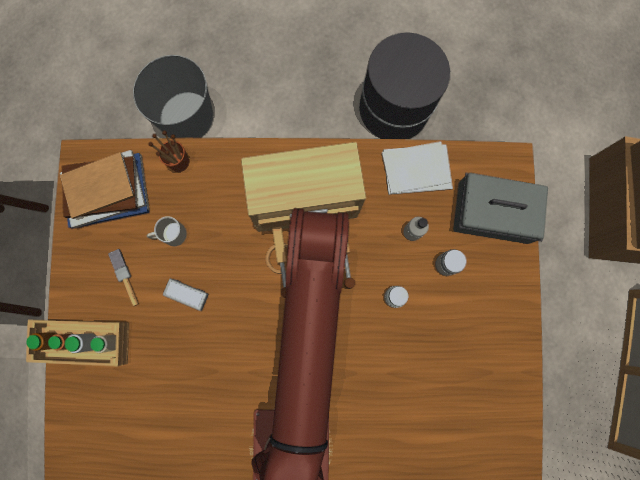

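Both battens are out and the knobs are in line. The bar shows in the wrist view from about (530,188) to (512,310). I'll check its position with that ray, then grip it from above.

```bash
python3 - <<'E'
from h import *
c=calibration("wrist")
for p in((530,188),(512,306)): print(inL(onz(c,p,.322)))
k=L(-.0135,0,.0)
robot.line_to(np.r_[k[:2],.42],BA,rate=.2); 
c,im=pic("wrist","w3"); st()
robot.line_to(np.r_[k[:2],.328],BA,rate=.1,guard=8); st()
pic("scene","s3")
E
python3 - <<'E'
import cv2
a=cv2.imread("pics/s3.png")[140:290,180:380]; cv2.imwrite("pics/c7.png",cv2.resize(a,(800,600),interpolation=cv2.INTER_CUBIC))
E
```

```text
[-0.01226798  0.04511274  0.322     ]
[-0.01048843 -0.03857441  0.322     ]
t=17.83 tcp=[ 0.6676 -0.0488  0.4206] loc=[-0.0143 -0.0006  0.4206] F=[ 0.   0.3 -0. ] w=0.0870
t=18.90 tcp=[ 0.6686 -0.0481  0.3288] loc=[-1.330e-02 -1.000e-04  3.288e-01] F=[0.2 0.7 0.5] w=0.0872
```

View pics/w3.png

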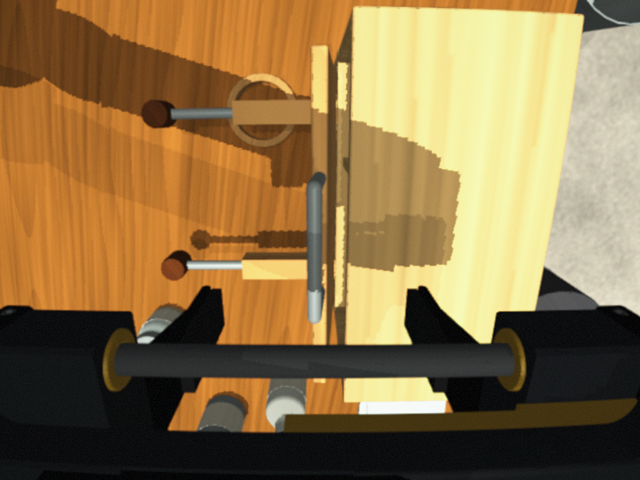

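View pics/c7.png

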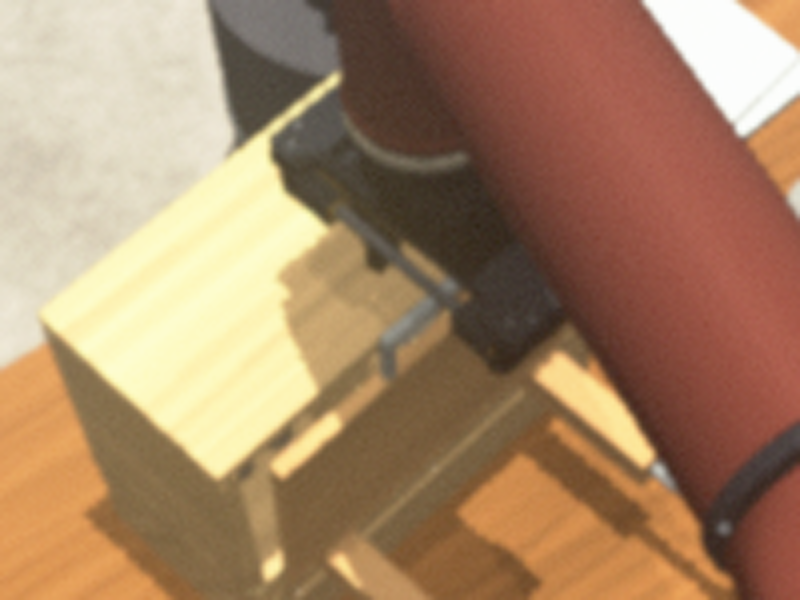

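The bar runs along the centreline between the fingers (column 315, rows 175–320). I'll close on it and lower along the arc, watching the force.

```bash
cat >> h.py <<'E'
HX=-.001
def bar(th,dr=0): 
    return HX+.006*np.cos(th)-(.212+dr)*np.sin(th), .110+(.212+dr)*np.cos(th)+.006*np.sin(th)
E
python3 - <<'E'
from h import *
claw.command_gripper(0.0); o=st(); k=inL(o["ee_pos"])
from scipy.optimize import brentq
t0=brentq(lambda a:bar(a)[0]-k[0],-.1,.3); dz=k[2]-bar(t0)[1]; print("theta0",t0,"dz",dz)
np.save("lower.npy",[k[1],dz])
for th in np.linspace(t0,.6,5)[1:]:
    x,z=bar(th); robot.line_to(L(x,k[1],z+dz),BA,rate=.1); print(th.round(3)); st()
pic("scene","s4")
E
python3 - <<'E'
import cv2
a=cv2.imread("pics/s4.png")[140:340,130:380]; cv2.imwrite("pics/c8.png",cv2.resize(a,(750,600),interpolation=cv2.INTER_CUBIC))
E
```

```text
t=20.18 tcp=[ 0.6684 -0.048   0.328 ] loc=[-0.0135 -0.      0.328 ] F=[0.6 0.1 0.2] w=0.0088
theta0 0.08725612562845754 dz 0.00629556399535014
0.215
t=20.61 tcp=[ 0.6418 -0.0522  0.3249] loc=[-0.0404 -0.      0.3249] F=[ 0.9 -0.4  0.8] w=0.0089
0.344
t=21.03 tcp=[ 0.616  -0.0561  0.3182] loc=[-0.0664 -0.      0.3182] F=[-0.5  0.2  1.4] w=0.0089
0.472
t=21.46 tcp=[ 0.5911 -0.0599  0.3081] loc=[-0.0916 -0.      0.3081] F=[ 0.2 -0.6  1.5] w=0.0092
0.6
t=21.88 tcp=[ 0.5677 -0.0635  0.2948] loc=[-0.1153 -0.      0.2948] F=[ 1.1 -0.4 -1.7] w=0.0090
```

View pics/c8.png

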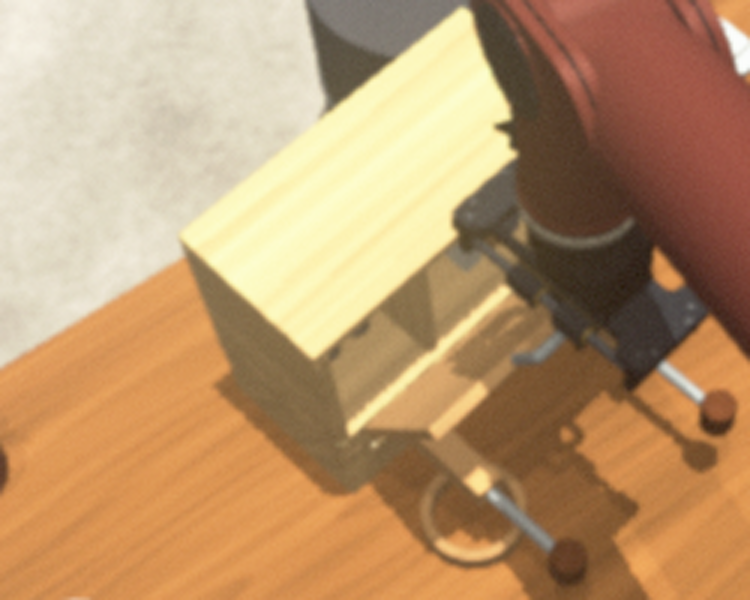

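The flap follows the grip with low forces (≤2 N). A divider is visible inside the cabinet, so the gripper body must stay out. Continuing down.

```bash
python3 - <<'E'
from h import *
y,dz=np.load("lower.npy"); i0=inL(status.get_obs()["ee_pos"])
for th in np.r_[np.linspace(.6,1.4,7)[1:],1.46,1.50,1.54]:
    x,z=bar(th); r=robot.line_to(L(x,y,z+dz),BA,rate=.1 if th<1.3 else .05,guard=12); print(round(th,3),r); o=st()
    if r: break
pic("scene","s5")
E
python3 - <<'E'
import cv2
a=cv2.imread("pics/s5.png")[140:380,130:400]; cv2.imwrite("pics/c9.png",cv2.resize(a,(675,600),interpolation=cv2.INTER_CUBIC))
E
```

```text
0.733 False
t=22.37 tcp=[ 0.5453 -0.0669  0.278 ] loc=[-0.138 -0.     0.278] F=[ 2.6 -1.1 -4. ] w=0.0088
0.867 False
t=22.80 tcp=[ 0.5253 -0.07    0.2585] loc=[-0.1582 -0.      0.2585] F=[ 2.2 -0.1 -3.2] w=0.0093
1.0 True
t=23.01 tcp=[ 0.5202 -0.0708  0.2524] loc=[-0.1634 -0.      0.2524] F=[-0.6 -0.7  0.1] w=0.0089
```

View pics/c9.png

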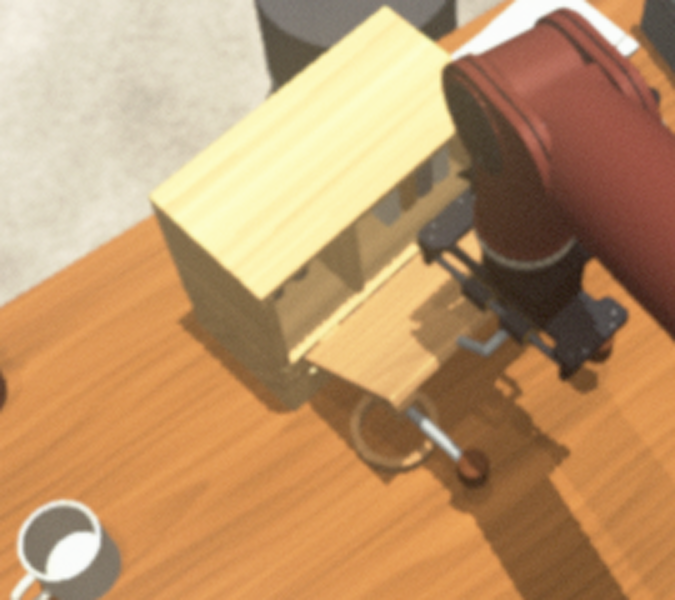

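The guard tripped on a transient; the force is back near zero and the bar is still gripped (8.9 mm). Continuing with a higher guard.

```bash
python3 - <<'E'
from h import *
y,dz=np.load("lower.npy")
for th in (1.0,1.1,1.2,1.3,1.38,1.44,1.48,1.52):
    x,z=bar(th); r=robot.line_to(L(x,y,z+dz),BA,rate=.06,guard=22); print(round(th,3),r); o=st()
    if r or np.linalg.norm(o["force"])>18: break
pic("scene","s6")
E
python3 - <<'E'
import cv2
a=cv2.imread("pics/s6.png")[140:380,130:400]; cv2.imwrite("pics/c10.png",cv2.resize(a,(675,600),interpolation=cv2.INTER_CUBIC))
E
```

```text
1.0 False
t=23.57 tcp=[ 0.5079 -0.0726  0.236 ] loc=[-0.1758  0.      0.236 ] F=[ 1.2 -0.6 -1.2] w=0.0087
1.1 False
t=24.07 tcp=[ 0.4968 -0.0743  0.2177] loc=[-0.1871  0.      0.2177] F=[ 2.  -1.1 -3. ] w=0.0087
1.2 False
t=24.57 tcp=[ 0.4874 -0.0757  0.1982] loc=[-1.965e-01  1.000e-04  1.982e-01] F=[ 3.3  0.1 -2.3] w=0.0086
1.3 False
t=25.07 tcp=[ 0.4802 -0.0768  0.1782] loc=[-0.2038  0.      0.1782] F=[ 3.   0.7 -1.8] w=0.0090
1.38 False
t=25.51 tcp=[ 0.4759 -0.0775  0.1617] loc=[-2.082e-01  1.000e-04  1.617e-01] F=[ 2.7  0.5 -2.7] w=0.0089
1.44 False
t=25.87 tcp=[ 0.4736 -0.0778  0.1492] loc=[-2.105e-01  1.000e-04  1.492e-01] F=[ 3.5  0.9 -1.6] w=0.0088
1.48 False
t=26.16 tcp=[ 0.4725 -0.078   0.1409] loc=[-2.116e-01  1.000e-04  1.409e-01] F=[ 4.1  1.7 -0.8] w=0.0089
1.52 False
t=26.45 tcp=[ 0.4717 -0.0781  0.1325] loc=[-2.125e-01  1.000e-04  1.325e-01] F=[ 3.2  1.7 -0.2] w=0.0090
```

View pics/c10.png

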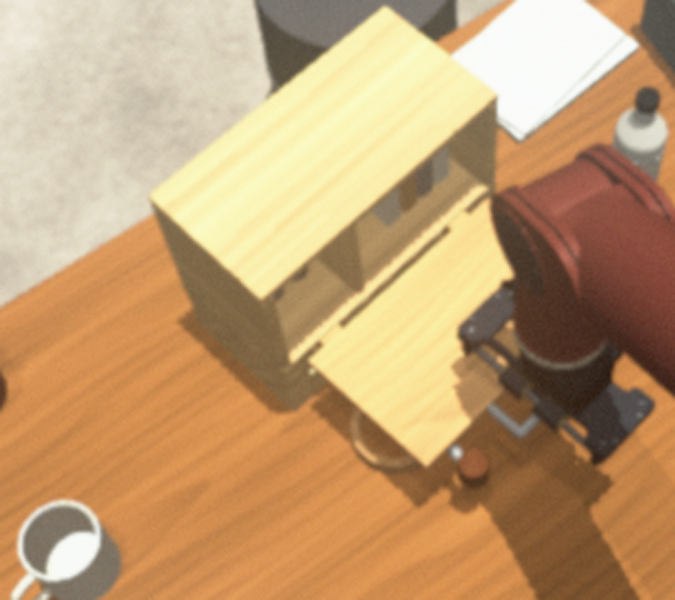

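It is almost level. I'll lower straight down in small guarded steps until the supports carry it.

```bash
python3 - <<'E'
from h import *
y,dz=np.load("lower.npy")
x=inL(status.get_obs()["ee_pos"])[0]
for z in np.arange(.130,.116,-.002):
    r=robot.line_to(L(x,y,z),BA,rate=.02,guard=10); o=st()
    if r or o["force"][2]>6: break
pic("scene","s7"); pic("top","t7")
E
python3 - <<'E'
import cv2
a=cv2.imread("pics/s7.png")[140:380,130:400]; cv2.imwrite("pics/c11.png",cv2.resize(a,(675,600),interpolation=cv2.INTER_CUBIC))
E
```

```text
t=26.80 tcp=[ 0.4715 -0.0782  0.1298] loc=[-0.2126  0.      0.1298] F=[ 1.6  2.5 -0. ] w=0.0090
t=27.05 tcp=[ 0.4714 -0.0782  0.1278] loc=[-0.2127  0.      0.1278] F=[-0.   2.1 -0. ] w=0.0094
t=27.30 tcp=[ 0.4713 -0.0782  0.1257] loc=[-0.2128  0.      0.1257] F=[-0.5  2.5 -0.1] w=0.0088
t=27.55 tcp=[ 0.4713 -0.0782  0.1237] loc=[-2.129e-01  1.000e-04  1.237e-01] F=[-1.2  1.9 -0.4] w=0.0089
t=27.80 tcp=[ 0.4713 -0.0782  0.122 ] loc=[-0.2129  0.      0.122 ] F=[-6.4  2.9  5.1] w=0.0092
t=28.05 tcp=[ 0.4713 -0.0782  0.1212] loc=[-0.2128  0.      0.1212] F=[-13.1   3.7  22.8] w=0.0091
```

View pics/c11.png

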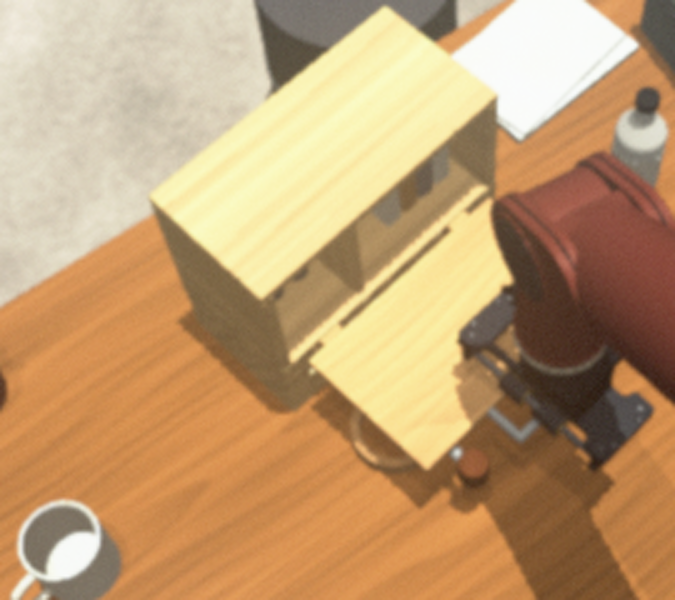

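The supports now carry the flap (Fz +23 N). I'll relieve that, open just enough to clear the flap edge, and retreat.

```bash
python3 - <<'E'
from h import *
y,dz=np.load("lower.npy"); x=inL(status.get_obs()["ee_pos"])[0]
robot.line_to(L(x,y,.1222),BA,rate=.02); st()
claw.command_gripper(0.034); st()
robot.line_to(L(x,y,.26),BA,rate=.15)
claw.command_gripper(0.087)
TI=ori(-.357)
robot.movep([.4678,.3358,.22],TI); st()
pic("scene","s8"); pic("top","t8"); c,_=pic("wrist","w8")
print(proj(c,[[.4678,.3358,.036]]), proj(calibration("scene"),[L(-.17,.135,.122),L(-.17,-.135,.122),L(-.212,0,.116)]))
E
python3 - <<'E'
import cv2
a=cv2.imread("pics/s8.png")[140:440,130:430]; cv2.imwrite("pics/c12.png",cv2.resize(a,(600,600),interpolation=cv2.INTER_CUBIC))
E
```

```text
t=28.41 tcp=[ 0.4712 -0.0782  0.122 ] loc=[-0.2129  0.      0.122 ] F=[-1.9  2.1 -0.1] w=0.0085
t=29.15 tcp=[ 0.4713 -0.0783  0.1222] loc=[-0.2128 -0.      0.1222] F=[0.4 0.9 0.6] w=0.0340
t=32.85 tcp=[0.4686 0.3346 0.2202] loc=[-0.153   0.4085  0.2202] F=[ 0.7  0.1 -0.2] w=0.0870
[[312.6145426  220.39936306]] [[299.47573943 327.54180949]
 [371.9710639  256.7267168 ]
 [349.14149748 302.50215383]]
```

View pics/c12.png

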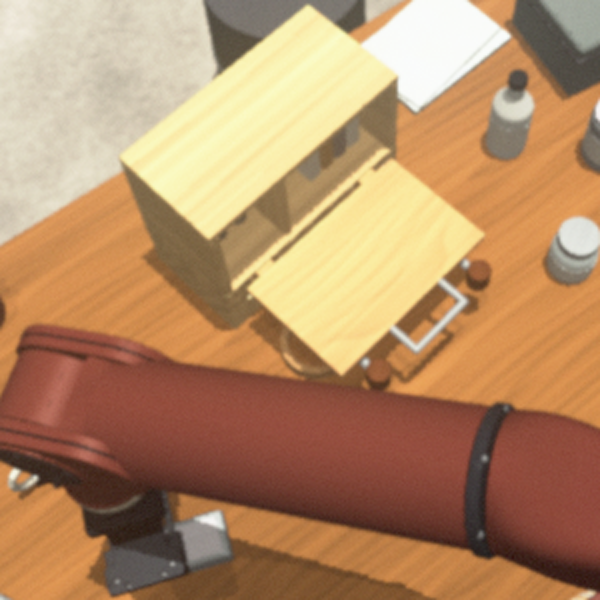

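View pics/w8.png

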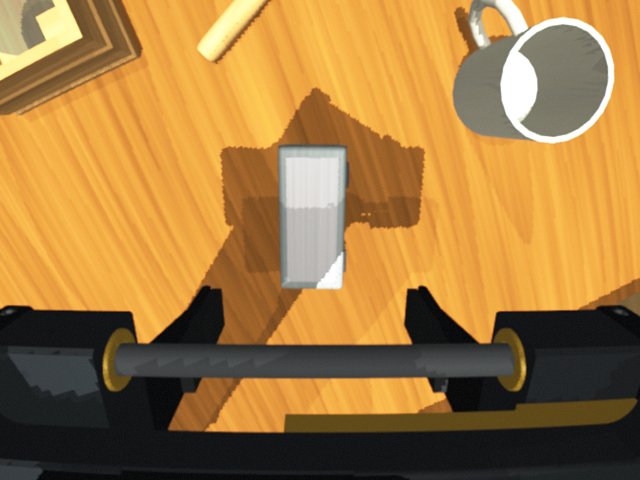

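View pics/t8.png

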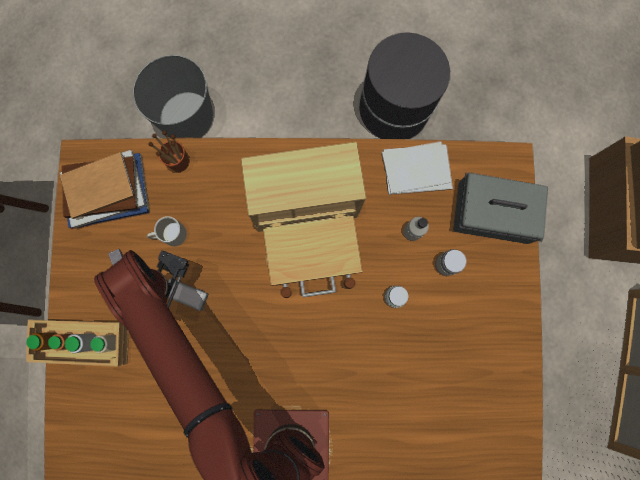

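The flap is level: its corner is seen at (301,327) in the scene view against a predicted (299,328). The tin is centred at (313,216) in the wrist view against a predicted (313,220), and it is aligned with the jaws. Picking it up now.

```bash
python3 - <<'E'
from h import *
TI=ori(-.357)
print(robot.line_to([.4678,.3358,.030],TI,rate=.12,guard=8)); st()
claw.command_gripper(0.0); o=st()
robot.line_to([.4678,.3358,.27],TI,rate=.15); st()
robot.movep(L(-.18,0,.27),BA); st()
robot.line_to(L(-.108,0,.20),BA,rate=.12); st()
pic("scene","s9"); c,_=pic("wrist","w9")
E
python3 - <<'E'
import cv2
a=cv2.imread("pics/s9.png")[140:380,130:400]; cv2.imwrite("pics/c13.png",cv2.resize(a,(675,600),interpolation=cv2.INTER_CUBIC))
E
```

```text
False
t=34.73 tcp=[0.4682 0.3361 0.0307] loc=[-0.1532  0.41    0.0307] F=[ 1.1 -0.3  0.2] w=0.0869
t=35.35 tcp=[0.4678 0.3359 0.0301] loc=[-0.1537  0.4098  0.0301] F=[-1.1  0.4  1.5] w=0.0575
t=37.10 tcp=[0.4675 0.3356 0.2691] loc=[-0.154   0.4096  0.2691] F=[ 0.6  0.1 -2.5] w=0.0573
t=38.62 tcp=[ 0.504  -0.0721  0.2699] loc=[-0.1796  0.0011  0.2699] F=[-1.6  0.6 -2.8] w=0.0578
t=39.60 tcp=[ 0.5749 -0.0626  0.2005] loc=[-1.081e-01 -2.000e-04  2.005e-01] F=[-0.2 -0.2 -2. ] w=0.0576
```

View pics/c13.png

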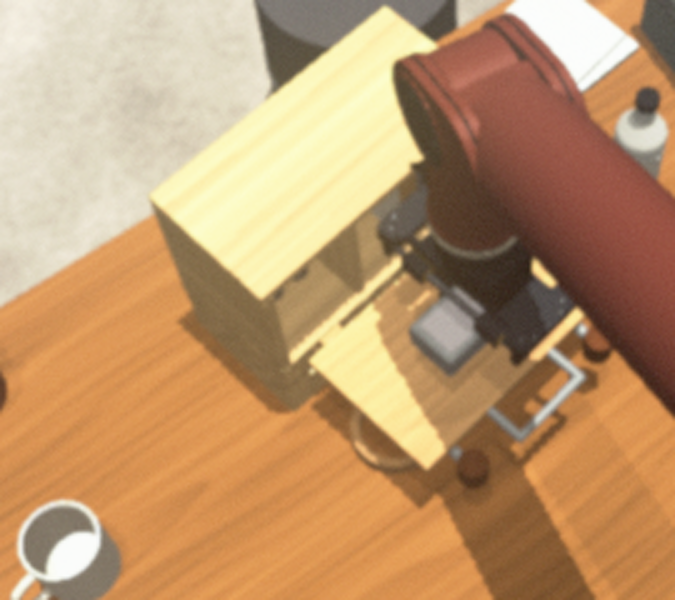

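View pics/w9.png

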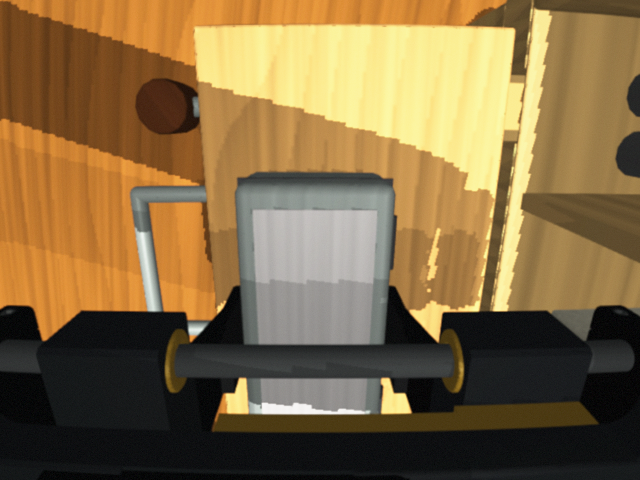

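The tin is held level over the flap, square to it and clear of the divider. Lowering gently with a guard.

```bash
python3 - <<'E'
from h import *
print(robot.line_to(L(-.108,0,.158),BA,rate=.08,guard=12)); st()
for z in np.arange(.1565,.1475,-.0015):
    r=robot.line_to(L(-.108,0,z),BA,rate=.015,guard=4); o=st()
    if r or o["force"][2]>1.5: break
pic("scene","s10")
E
python3 - <<'E'
import cv2
a=cv2.imread("pics/s10.png")[200:350,200:370]; cv2.imwrite("pics/c14.png",cv2.resize(a,(680,600),interpolation=cv2.INTER_CUBIC))
E
```

```text
False
t=40.38 tcp=[ 0.575  -0.0625  0.158 ] loc=[-1.079e-01 -1.000e-04  1.580e-01] F=[-0.5 -0.4 -2.3] w=0.0577
t=40.62 tcp=[ 0.5751 -0.0624  0.1568] loc=[-0.1078 -0.      0.1568] F=[-0.   0.  -1.7] w=0.0576
t=40.88 tcp=[ 0.5749 -0.0623  0.155 ] loc=[-0.108  0.     0.155] F=[-0.1 -0.9 -2.6] w=0.0578
t=41.12 tcp=[ 0.5749 -0.0623  0.1534] loc=[-0.1081  0.      0.1534] F=[ 0.3 -0.5 -2.7] w=0.0577
t=41.38 tcp=[ 0.5751 -0.0624  0.152 ] loc=[-0.1079 -0.      0.152 ] F=[-0.3  0.6 -2.3] w=0.0577
t=41.62 tcp=[ 0.5751 -0.0624  0.1519] loc=[-1.079e-01 -1.000e-04  1.519e-01] F=[-5.9  0.5 12.8] w=0.0578
```

View pics/c14.png

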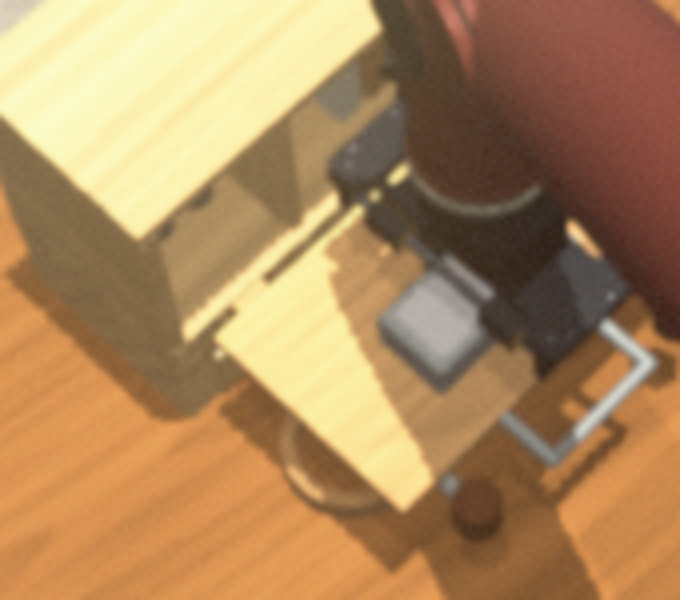

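Contact came at TCP z 0.152, as predicted. Releasing and retreating straight up.

```bash
python3 - <<'E'
from h import *
claw.command_gripper(0.078); st()
p=status.get_obs()["ee_pos"].copy(); robot.line_to(np.r_[p[:2],.27],BA,rate=.1); st()
robot.line_to(L(-.2,0,.35),BA,rate=.2)
robot.movep([.40,.35,.35],BA); st()
c,im=pic("top","t10"); pic("scene","s11")
a=im[195:305,250:375,::-1]; cv2.imwrite("pics/c15.png",cv2.resize(a,None,fx=5,fy=5,interpolation=cv2.INTER_CUBIC))
E
python3 - <<'E'
import cv2
a=cv2.imread("pics/s11.png")[150:350,170:450]; cv2.imwrite("pics/c16.png",cv2.resize(a,None,fx=2.8,fy=2.8,interpolation=cv2.INTER_CUBIC))
E
```

```text
t=42.36 tcp=[ 0.5749 -0.0624  0.1504] loc=[-1.080e-01 -1.000e-04  1.504e-01] F=[0.7 0.6 0.4] w=0.0779
t=43.70 tcp=[ 0.5746 -0.0624  0.2693] loc=[-1.083e-01  1.000e-04  2.693e-01] F=[-0.1 -0.1 -0.2] w=0.0779
t=46.06 tcp=[0.401  0.3488 0.35  ] loc=[-0.2177  0.4328  0.35  ] F=[ 1.3 -0.4 -0.1] w=0.0781
```

View pics/c15.png

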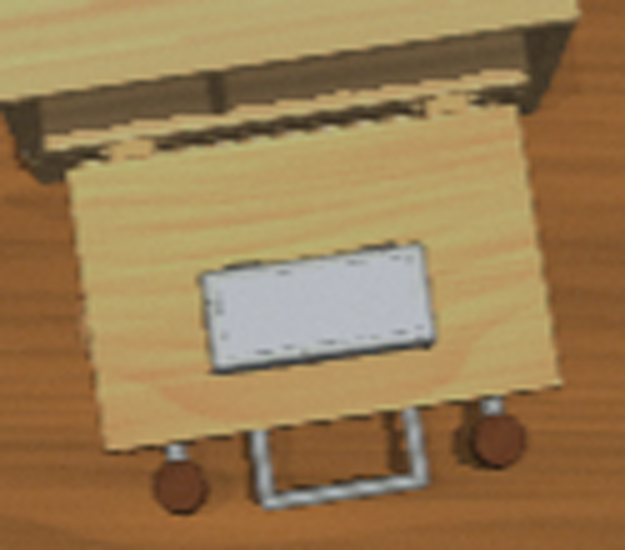

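View pics/c16.png

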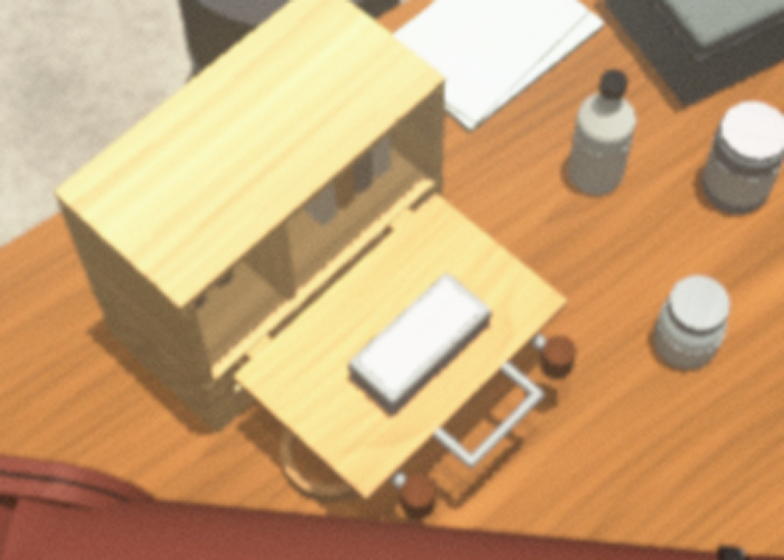

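Run:
```python
from h import *
t=calibration("top"); P=lambda p:(np.array(p,float)+.5)/5-.5+[250,195]
tin=[(203,272),(421,244),(434,337),(215,364)]
W=np.array([inL(onz(t,P(p),.158)) for p in tin]); print("tin",W.mean(0),W.round(3).tolist())
e=W[1]-W[0]; print("yaw err",np.arctan2(e[0],-e[1]))
for n,p,z in(("KL",(181,482),.111),("KR",(498,436),.111),("flapFL",(106,450),.122),("flapFR",(560,382),.122),("barmid",(346,495),.121)): print(n,inL(onz(t,P(p),z)).round(4))
a=cv2.imread("pics/top0.png").astype(int);b=cv2.imread("pics/t10.png").astype(int)
d=np.abs(a-b).sum(2)
for n,(x0,y0,x1,y1) in dict(mug=(145,212,190,248),glue=(400,212,432,244),can=(434,246,470,278),jar=(384,284,412,310)).items(): print(n,(d[y0:y1,x0:x1]>90).sum())
```

```text
tin [-0.10546834 -0.00054642  0.158     ] [[-0.078, 0.062, 0.158], [-0.079, -0.064, 0.158], [-0.134, -0.063, 0.158], [-0.131, 0.063, 0.158]]
yaw err -0.014094793904907546
KL [-0.1924  0.0931  0.111 ]
KR [-0.1922 -0.0949  0.111 ]
flapFL [-0.1684  0.1335  0.122 ]
flapFR [-0.1668 -0.1348  0.122 ]
barmid [-0.2142 -0.0013  0.121 ]
mug 0
glue 0
can 0
jar 0
```

```bash
python3 -c "
from h import *
st(); workorder.finish_job()"
```

```text
t=46.16 tcp=[0.4009 0.3489 0.3501] loc=[-0.2178  0.4329  0.3501] F=[ 0.2  0.3 -0.2] w=0.0782
the job is handed in; nothing more can be done
```

The job is done and handed in at 46.2 s. Both supports are out to their stops, the flap lies level on them, and the paint tin is on the flap. The interface gives no verdict, so the results below come from my own checks.

| Check | Last reading |
|---|---|
| Support knobs, in front of the cabinet | 192 mm from the camera for both (195 mm is fully out), with a firm stop felt on each |
| Flap free edge, from the hinge line | 167–168 mm, level (170 mm expected) |
| Tin centre, hinge to free edge | about 20 mm towards the free edge (35 mm allowed) |
| Tin centre, along the hinge | 0.5 mm off (50 mm allowed) |
| Tin long side against the hinge | 0.014 rad (0.26 allowed) |
| Jar, mug, glue and can | no change in the top picture |

- **Tin position:** I placed it off centre on purpose, so the gripper's body stayed clear of the cabinet and its divider.
- **Lowering the flap:** the force guard tripped once, near 0.9 rad, on a brief transient. The bar stayed gripped and I carried on more slowly. When the flap met the supports the force peaked at about 26 N before I eased off.
- **Setting the tin down:** it met the flap at the expected height with about 13 N.
- **Tape roll:** the flap now hides part of it, so I only checked it by eye. It looks unmoved, and nothing came near it.

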